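Re-clamp an over-tightened tube rack on the shaker

TASK

The blue tube rack on the shaker has been clamped far too tight: flip the pawl clear of the ratchet wheel, then turn the knob back until the pad of the jaw stands quite clear of the rack. With the pad still clear, flip the pawl back into the wheel, then wind the knob on click by click and stop at the second click after the pad meets the rack, so that the rack is held snugly and the pawl keeps it so. Go gently with the pawl, never force the knob back against it, and leave the things around it where they stand.

Things in the scene. Friction and masses are not known exactly. Their poses are not given: they have to be found in the camera images.
- shaker: Fixed bench shaker: white housing, aluminium platform 300 x 380 mm, top 90 mm above the bench. Origin: middle of its underside; z up; y runs along the clamp from knob (-y end) to fence (+y end, inner face at y = 161 mm). On the platform's -y part a gear case with a black cover (132 mm in x, 92 mm in y, flat top at 124 mm) carries knob, ratchet wheel and pawl.
- knob_grip (a point): On the upright axis of the black fluted round knob, at mid-height of its grip, 165 mm above the bench. The grip is 42 mm in diameter, from 152 to 178 mm above the bench; nothing stands within 60 mm of the axis above 141 mm. Turning it clockwise (seen from above) winds the jaw towards the rack.
- knob (a joint): Knob angle (rad): 0 = jaw fully open (a stop), limit 3.0, grows clockwise seen from above; starts between 2.3 and 2.65. 1 rad moves the jaw 8.8 mm; one click is 0.209 rad (30 teeth), 1.8 mm of jaw. Friction about 0.035 N m plus 0.04 N m per rad/s; the engaged pawl adds a ripple of about 0.03 N m when winding on.
- ratchet: Steel ratchet wheel on the knob's shaft, 66 mm in diameter, from 127 to 135 mm above the bench, 30 saw teeth 3 mm high; origin on its axis. With the pawl in, it turns clockwise only. If the knob is let go short of a click, the loaded clamp runs it back onto the pawl.
- pawl (a joint): Pawl angle (rad, anticlockwise from above positive): -0.02 to 0.1, riding over the teeth, when its nose is in the wheel; 0.5 (a stop) when thrown clear. A spring throws it over centre at 0.25, so it stays where it is flipped. Once it is freed, the tight clamp runs the knob back by itself until friction holds it, a few N still on the rack.
- pawl_pin: Upright steel thumb pin at the pawl's outer end, 10 mm in diameter, from 130 to 166 mm above the bench; origin on its axis. It is 40 mm from the pivot, on its +x side (shaker's axes) when engaged. Pushing it 20 mm towards +y (the rack) throws the pawl clear, pushing it back towards -y drops it in: 2 to 11 N, most when the clamp is tight.
- pawl_pivot (a point): Top of the pawl's pivot post, 140 mm above the bench, fixed to the shaker. It lies 40 mm (x) and -38 mm (y) from the knob's axis in the shaker's frame.
- jaw: Sliding aluminium bar (210 x 20 x 40 mm), moved along the shaker's y by the knob; origin: middle of its underside. Its spring plunger carries a rubber pad (70 x 36 mm) facing the rack, face about 60 mm from the bar's middle when relaxed; set by hand, about 4 mm either way: contact must be felt. Spring: 3.1 N per mm, so a click adds 5.7 N on the rack and 0.05 N m at the knob.
- rack: Loose blue block rack full of sample tubes, 106 x 127 x 66 mm (tubes up to 110 mm high), about 0.55 kg, standing on the platform's mat 92 mm above the bench between fence and pad, against the fence. Origin: middle of its underside; the face that the pad meets is 63.5 mm from it towards the shaker's -y.
- vial: Small capped vial, 25 mm in diameter, 48 mm tall, standing loose on the platform. Origin: middle of its underside.
- dish: Small round lidded dish, 41 mm in diameter, 12.5 mm high, loose on the platform beside the gear case. Origin: middle of its underside.
- beaker: Glass beaker, 72 mm in diameter, 95 mm tall, loose on the bench by the shaker. Origin: middle of its underside.
- short_rack: Narrow blue rack with up to four tubes, 100 x 24 x 60 mm (tubes up to 108 mm), loose on the bench by the shaker. Origin: middle of its underside.

How it is judged:
On the way, in this order (a step that is already met when the one before it is completed fails the run):
1. the pawl is thrown clear of the ratchet wheel (value of joint pawl above 0.4 rad), for 0.1 s.
2. with the pawl clear, the knob is turned back until the pad no longer touches the rack (value of joint pawl above 0.4 rad and contact force between jaw and rack below 0.05 N), for 0.3 s.
3. the pawl is back in the wheel while the pad is still clear of the rack (value of joint pawl below 0.15 rad and contact force between jaw and rack below 0.05 N), for 0.2 s.
At the end, for the whole second after the job is handed in: The pawl is in the wheel (its angle below 0.15 rad), the knob is at rest, and the pad presses on the rack with 4 to 14 N (the second click after touching gives 5.7 to 11.4 N), the rack upright (within 0.06 rad) and within 12 mm of where it stood (value of joint pawl below 0.15 rad and contact force between jaw and rack between 4 and 14 N and velocity of joint knob between -0.05 and 0.05 rad/s and angle between rack's own z axis and vertical below 0.06 rad and distance of rack from where it was at the start of the episode below 0.012 m).
It fails at once if the pawl's pin is pushed with more than 25 N (contact force between the fingers and pawl_pin above 25 N).
It fails at once if the ratchet wheel is forced against the engaged pawl, or anything is jammed against it, with more than 80 N (contact force between ratchet and anything else above 80 N).
It fails at once if the rack is tipped (angle between rack's own z axis and vertical above 0.15 rad).
It fails at once if the vial, the dish, the beaker or the narrow rack is moved more than 20 mm (distance of any of vial, dish, beaker, short_rack from where it was at the start of the episode above 0.02 m).
It also fails if it takes over 66 s, if anything falls off the work surface, if the arm or the gripper's body presses on something with over 40 N, if the wrist force passes 120 N, or if a joint passes its speed limit or range.

ROBOT

A 7-joint arm with a two-finger parallel gripper is mounted at the origin on the work surface. World frame = base frame: x ahead of the robot, y to its left, z up, the work surface at z = 0. Lengths are in m, angles in rad, forces in N, time in s.
With the tool pointing down it reaches from about 0.425 to 1.025 m from the base axis. Payload 3.6 kg.
Tool frame: the origin (TCP) lies midway between the tips of the shut fingers; the grasp point (between the pads) lies r.grasp_offset behind it (r.grasp_offset is the distance from the TCP to the grasp point, in m); x points along the fingers, y is the direction in which the jaws open and shut, and the axes are right-handed (so a half turn about x gives the same grasp; the last joint's range is limited). The gripper opens to 85 mm and grips with 20 to 120 N. Pads are 22 mm wide; open, the fingers measure 114 mm over their backs; the gripper's body (76 mm by 85 mm) begins 54 mm behind the grasp point. The pads swing forward as they close: fully open they stand 13 mm farther back than shut.
Start: joints at [-1.258, 0.591, 0.048, 1.609, -0.033, 0.943, -0.034], TCP at [0.287, 0.666, 0.231] pointing down, gripper open.
Joint ranges: [-2.69, 2.69], [-0.47, 2.24], [-1.27, 1.36], [0.19, 2.51], [-1.53, 4.68], [0.08, 2.07], [-3.09, 3.09]. Speed limits (rad/s): [2.57, 2.57, 3.14, 3.14, 3.14, 3.14, 3.14].

INTERFACE

Orientations are given as a rotation vector (axis times angle).
In Python, from bench import r, get_image, camera_info, ticket, spotter gives the robot as it stands. The module is installed in compiled form; this text tells all that it offers.
- The arm moves only by the shell command python3 -m creep 'ROWS' [FORCE]. ROWS is JSON, a list that holds one entry, the list of rows, each a list of 7 numbers: the turn, a rotation vector about the world's x, y, z in degrees, then the shift along the world's x, y, z in m, then the closure in counts, from 0 (fully open) to 255 (shut). A call has exactly 8 rows; each row shifts and turns the pose as measured when the row begins; what a row does not reach is not made up. A row lasts 1/10 s, in which the tool goes at most 50 mm and 8.59 degrees, less where a joint would pass 70% of its speed; a pose out of reach is approached as far as the arm can. A call is refused whole if a number of a shift passes 0.05 or a number of a turn 8.59, either way. A call with a gripper value outside its range is refused whole. The fingers move at their own pace and stop on an object; FORCE is the grip in N (left out, the last holds). Time passes only in rows, so rows that do not move let the fingers close, or fill a call up. It gives the time, the measured TCP pose, the force and the opening at its end, in the units of the state.
- r.get_state(): the state, without advancing time (a new reading comes with each control period).
- get_image(name): name is "scene" or "top" or "wrist"; returns the picture (400x640x3 uint8, red, green, blue); there is no depth.
- camera_info(name): a dict with "fx", "fy", "cx", "cy" (pixels), "rvec" (rotation vector, rad) and "tvec" (3), from world to camera coordinates, as OpenCV has them. Camera axes: x right, y down, z forward; pixel columns grow to the right and rows downward; lengths in m; the calibration is good to about 2 mm. A picture is of the moment at which its call begins: read the wrist's pose just before it. camera_info takes no time and is no camera call; for the wrist camera it gives the pose at the moment of the call.
- ticket.job_done(): hands the job in, once; it reports no verdict.
Trained networks look in the newest picture that a camera, given by its name, has taken for a name from the list of things; names that differ only in an ending like _2 or _b are one class to them, and where a whole thing is asked for, a point or a joint stands for the part that bears it (a point fixed in the world has none). Each returns a list of dicts, best first, with "confidence" (0 to 1); they miss things now and then, are a little off and sometimes report something else, mostly with a low value. They report only what shows in the picture. A call takes as long as a camera call.
- spotter.look_for(camera, thing): "pixel" ([column, row] in pixels, amid what is visible of it).
The state is a dict: "clock": time; "joints": joint angles; "dq": joint speeds; "joint_efforts": joint torques, N m; "position": TCP position; "ee_rot": TCP orientation; "force": force on the tool from outside, world axes, zero at the start; "torque": the same for the moment, N m; "opening": finger opening in m.
Only numpy, scipy, OpenCV 4.12 (cv2) and the standard library are available. Lean on these libraries where they do the work, as an engineer would, in place of code of your own. Each camera call takes 0.05 s, during which the arm holds its last target. There are 200 camera calls.

## Working session

There is one attempt and no reset: what is moved stays moved. The work goes in short steps, Python scripts to look and compute and a shell command to move; the robot and the scene stay as the last step left them, time stands still between calls to the robot, and variables do not carry over. Pictures are saved under pics/ and viewed, about 8 in all and at most 12, crops included, and the job is handed in when it is done.

```bash
mkdir -p pics; cat > h.py <<'E'
import numpy as np,cv2
from bench import r,get_image,camera_info,ticket,spotter
def P(n):
    c=camera_info(n);R=cv2.Rodrigues(np.array(c['rvec'],float))[0]
    return np.array([[c['fx'],0,c['cx']],[0,c['fy'],c['cy']],[0,0,1]])@np.c_[R,np.array(c['tvec'],float)]
def proj(M,X):
    p=M@np.append(X,1);return p[:2]/p[2]
def onz(M,px,z):
    A=np.c_[M[:,0],M[:,1],-np.array([px[0],px[1],1.])];s=np.linalg.solve(A,-(M[:,2]*z+M[:,3]));return s[:2]
def tri(Ms,ps):
    A=[]
    for M,p in zip(Ms,ps):A+= [p[0]*M[2]-M[0],p[1]*M[2]-M[1]]
    v=np.linalg.svd(np.array(A))[2][-1];return v[:3]/v[3]
def save(n,f):
    im=get_image(n);cv2.imwrite(f,cv2.cvtColor(im,cv2.COLOR_RGB2BGR));return im
E
python3 - <<'E'
from h import *
np.set_printoptions(precision=4,suppress=True)
s=r.get_state();print(s['clock'],s['position'],s['ee_rot'],s['opening'],s['force'],r.grasp_offset)
a=save('scene','pics/a.png');b=save('top','pics/b.png')
Ms={n:P(n) for n in('scene','top')}
for t in['shaker','knob_grip','ratchet','pawl_pin','jaw','rack','vial','dish','beaker','short_rack']:
    o={}
    for n in Ms:
        l=spotter.look_for(n,t);o[n]=l[0]['pixel'] if l else None
        print(t,n,[(np.round(q['pixel'],1),round(q['confidence'],2)) for q in l[:2]])
    if all(o.values()) if not any(v is None for v in o.values()) else False: print('   ',tri(list(Ms.values()),list(o.values())))
E
```

```text
0.0 [0.2865 0.6651 0.2301] [ 0.3173  1.5475 -0.3208] 0.08516220372897079 [ 0.7868 -0.4629  0.4613] 0.0187
shaker scene [(array([331.1, 227. ]), 0.67)]
shaker top [(array([307.6, 234.9]), 0.67)]
    [ 0.5991  0.0303 -0.0073]
knob_grip scene [(array([331.2, 231.8]), 0.86)]
knob_grip top [(array([305.7, 231.1]), 0.61), (array([369.8, 194.2]), 0.25)]
    [ 0.6075  0.0342 -0.0141]
ratchet scene [(array([331.1, 229.4]), 0.69), (array([390.9, 199.5]), 0.65)]
ratchet top [(array([347. , 238.5]), 0.75)]
    [ 0.5968 -0.0172 -0.0349]
pawl_pin scene [(array([331.2, 230.4]), 0.59), (array([273.8, 198.6]), 0.55)]
pawl_pin top [(array([369.2, 177.2]), 0.57)]
    [ 0.6793 -0.0227  0.1024]
jaw scene [(array([337.5, 198.3]), 0.95)]
jaw top [(array([296.3, 224.3]), 0.8), (array([309.9, 233.8]), 0.59)]
    [0.595  0.0442 0.1079]
rack scene [(array([391.6, 199.8]), 0.94), (array([302.8, 174.4]), 0.23)]
rack top [(array([223.2, 227. ]), 0.86)]
    [0.5778 0.1565 0.1331]
vial scene [(array([382.4, 156.7]), 0.72), (array([330.4, 224.2]), 0.43)]
vial top [(array([253.6, 300.4]), 0.71)]
    [0.4668 0.1014 0.1293]
dish scene [(array([280.9, 238.8]), 0.63)]
dish top [(array([347.5, 151.9]), 0.64)]
    [ 0.7271 -0.0318  0.1037]
beaker scene [(array([211.5, 241.9]), 0.84)]
beaker top [(array([429. , 143.9]), 0.8)]
    [ 0.7657 -0.1778  0.0673]
short_rack scene [(array([245.5, 177.5]), 0.97), (array([329.8, 225. ]), 0.18)]
short_rack top [(array([440.8, 250.9]), 0.92)]
    [ 0.575  -0.2012  0.0551]
```

```bash
python3 -c "
import cv2;a=cv2.imread('pics/a.png');b=cv2.imread('pics/b.png');print(a.shape)
import numpy as np
cv2.imwrite('pics/ab.png',cv2.resize(np.vstack([a,b]),(480*1,600)))"
```

```text
(400, 640, 3)
```

View pics/b.png

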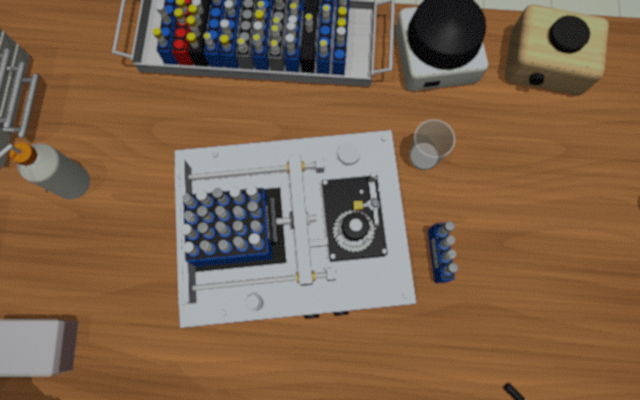

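View pics/a.png

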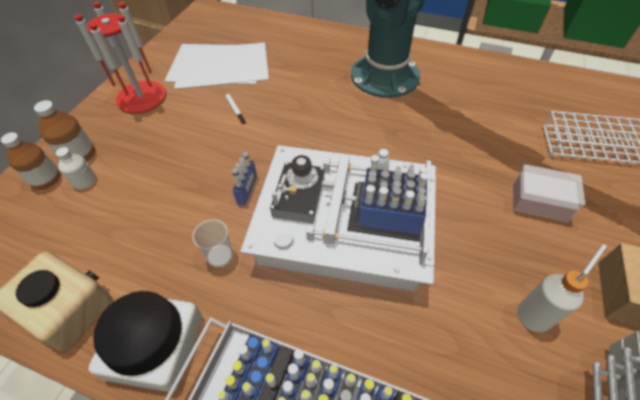

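The top view shows the knob near (355,226) and the pawl near (374,203). In the scene view the knob is near (302,165). The spotter's knob and pin hits are wrong, so I'll zoom in.

```bash
python3 -c "
import cv2,numpy as np
a=cv2.imread('pics/a.png')[140:220,260:340];b=cv2.imread('pics/b.png')[170:270,310:410]
f=lambda i:cv2.resize(i,(400,400),interpolation=cv2.INTER_CUBIC)
cv2.imwrite('pics/c.png',np.hstack([f(a),f(b)]))"
```

```text
(no output)
```

View pics/c.png

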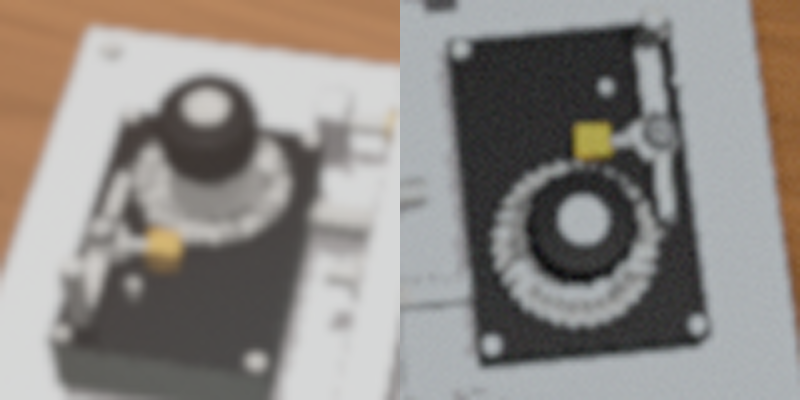

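The crops give the knob cap at top (355.8,225) and scene (301.4,161). The pawl pivot is at top (375,203). The pin top is at about top (373.5,175) and scene (274,193).

```bash
python3 - <<'E'
from h import *
np.set_printoptions(precision=4,suppress=True)
A,B=P('scene'),P('top')
k=tri([A,B],[(301.4,161),(355.8,225)]);print('knob',k,onz(B,(355.8,225),.178),onz(A,(301.4,161),.178))
pv=onz(B,(375,203),.14);pn=tri([A,B],[(274,193),(373.5,175)])
print('pivot',pv,onz(A,(280.4,187.6),.14),'pin',pn,onz(B,(373.5,175),.166),onz(A,(274,193),.166))
# yaw from the platform corners z=.09
c=[onz(B,p,.09) for p in[(175,150),(392,131),(414,302),(181,326)]];print(np.array(c))
d=(c[1]+c[2]-c[0]-c[3]);print('yaw of -y dir',np.degrees(np.arctan2(d[1],d[0]))+90)
d=(c[0]+c[1]-c[2]-c[3]);print('x dir',np.degrees(np.arctan2(d[1],d[0])))
R=cv2.Rodrigues(np.array(r.get_state()['ee_rot']))[0];print(R)
E
```

```text
knob [ 0.584  -0.0455  0.1819] [ 0.585  -0.0462] [ 0.5807 -0.0461]
pivot [ 0.6305 -0.077 ] [ 0.6335 -0.0741] pin [ 0.6684 -0.0701  0.1661] [ 0.6684 -0.0703] [ 0.6683 -0.0699]
[[ 0.7145  0.2686]
 [ 0.7755 -0.1061]
 [ 0.4836 -0.1511]
 [ 0.4208  0.2177]]
yaw of -y dir 9.442315432354292
x dir 9.303850464338879
[[ 0.      0.3956  0.9184]
 [ 0.      0.9184 -0.3956]
 [-1.      0.      0.    ]]
```

```bash
python3 -m creep '[[[0,0,4,0.022,-0.043,0.005,0],[0,0,4,0.022,-0.043,0.005,0],[0,0,4,0.022,-0.043,0.005,0],[0,0,4,0.022,-0.043,0.005,0],[0,0,4,0.022,-0.043,0.005,0],[0,0,4,0.022,-0.043,0.005,0],[0,0,4,0.022,-0.043,0,0],[0,0,4,0.022,-0.043,0,0]]]' 30
```

```text
clock: 1.9
position: [0.4593, 0.3202, 0.2627]
ee_rot: [-0.146, 1.567, 0.157]
force: [0.8, -0.6, 0.5]
opening: 0.0851
```

```bash
python3 -m creep '[[[0,0,0,0.0235,-0.044,0,0],[0,0,0,0.0235,-0.044,0,0],[0,0,0,0.0235,-0.044,0,0],[0,0,0,0.0235,-0.044,0,40],[0,0,0,0.0235,-0.044,0,80],[0,0,0,0.0235,-0.044,0,120],[0,0,0,0.0235,-0.044,0,120],[0,0,0,0.0235,-0.044,0,120]]]' 30
python3 - <<'E'
from h import *
np.set_printoptions(precision=4,suppress=True)
s=r.get_state();R=cv2.Rodrigues(np.array(s['ee_rot']))[0];print(s['position'],R[:,0],'jaw dir',np.degrees(np.arctan2(R[1,1],R[0,1])),s['opening'],s['torque'],s['joints'])
M=P('wrist');save('wrist','pics/w1.png')
for n,X in dict(knob=(.584,-.0457,.178),pin=(.6692,-.0702,.166),piv=(.6297,-.0767,.14)).items():print(n,proj(M,X))
for t in['knob_grip','pawl_pin','jaw']:print(t,[(np.round(q['pixel'],1),round(q['confidence'],2)) for q in spotter.look_for('wrist',t)[:2]])
E
```

```text
clock: 2.7
position: [0.6467, -0.0332, 0.2659]
ee_rot: [-0.145, 1.56, 0.159]
force: [0.5, 0.9, 0.6]
opening: 0.045
[ 0.6467 -0.0332  0.2659] [ 0.0044  0.0095 -0.9999] jaw dir 101.13046665395322 0.044955746286011344 [-0.022  -0.0825 -0.0114] [-0.0326  0.4552  0.0261  1.7637 -0.0263  0.9185  1.7718]
knob [310.2968 130.5937]
pin [263.9262 223.3575]
piv [267.4536 172.7744]
knob_grip [(array([382.1, 108.8]), 0.59), (array([296.4, 252.4]), 0.48)]
pawl_pin [(array([266.1, 215.9]), 0.78)]
jaw [(array([399.8, 151.9]), 0.84)]
```

View pics/w1.png

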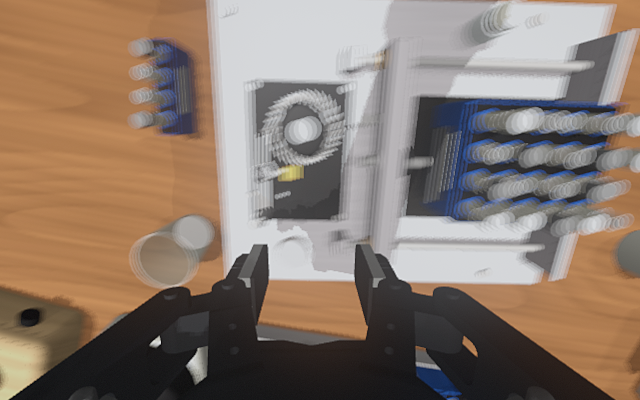

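The frame is motion-blurred, but it agrees with the estimates: knob near (303,130), pin near (264,216). I'll line up over the pin, let the arm settle, and take a sharp frame.

```bash
python3 -m creep '[[[0,0,0,0.01,-0.0185,-0.02,120],[0,0,0,0.01,-0.018,-0.02,120],[0,0,0,0,0,-0.02,120],[0,0,0,0,0,0,120],[0,0,0,0,0,0,120],[0,0,0,0,0,0,120],[0,0,0,0,0,0,120],[0,0,0,0,0,0,120]]]'
cat > j.py <<'E'
import sys
from h import *
np.set_printoptions(precision=4,suppress=True)
s=r.get_state();R=cv2.Rodrigues(np.array(s['ee_rot']))[0];print(s['clock'],s['position'],'jaw dir',np.degrees(np.arctan2(R[1,1],R[0,1])),s['force'],s['torque'])
M=P('wrist');np.save(sys.argv[1]+'.npy',M);save('wrist','pics/%s.png'%sys.argv[1]);save('top','pics/%s_t.png'%sys.argv[1])
for n,X in dict(knob=(.584,-.0457,.178),pin=(.6692,-.0702,.166),piv=(.6297,-.0767,.14)).items():print(n,proj(M,X))
print([(np.round(q['pixel'],1),round(q['confidence'],2)) for q in spotter.look_for('wrist','pawl_pin')[:2]])
E
python3 j.py w2
```

```text
clock: 3.7
position: [0.6668, -0.0554, 0.2084]
ee_rot: [-0.151, 1.554, 0.177]
force: [0.7, -0.9, -0.6]
opening: 0.0449
3.7 [ 0.6668 -0.0554  0.2084] jaw dir 101.98509077210937 [ 0.6925 -0.8787 -0.5915] [-0.0497  0.0413 -0.0078]
knob [358.7176 106.0304]
pin [288.2105 230.0261]
piv [291.7142 164.5406]
[(array([287.5, 220.6]), 0.82)]
```

View pics/w2.png

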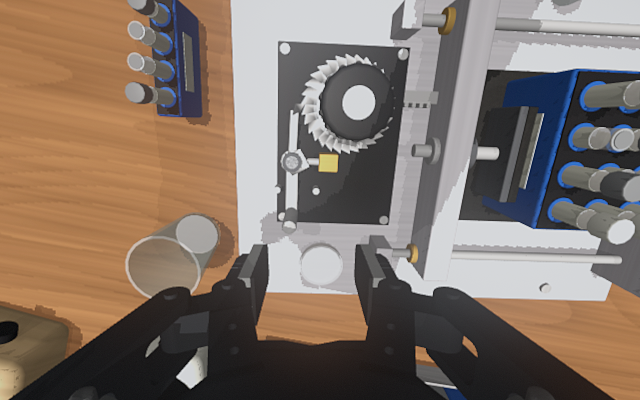

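The frame is sharp: knob cap at (359,102), pin top at (289,225), pivot at (292,160). Each is within about 2 mm of my estimate. Now I'll lower the fingers so they straddle the pin.

```bash
python3 -m creep '[[[0,0,-1,0,-0.01,0,120],[0,0,-1,0,-0.006,-0.005,120],[0,0,0,0,-0.002,-0.02,120],[0,0,0,0,0,-0.02,120],[0,0,0,0,0,-0.015,120],[0,0,0,0,0,-0.006,120],[0,0,0,0,0,0,120],[0,0,0,0,0,0,120]]]'
```

```text
clock: 4.65
position: [0.6671, -0.081, 0.1397]
ee_rot: [-0.117, 1.555, 0.137]
force: [0.5, -1.0, 0.5]
opening: 0.0452
```

```bash
python3 -m creep '[[[0,0,0,0,0.008,0.002,120],[0,0,0,0,0.008,0.002,120],[0,0,0,0,0.005,0,120],[0,0,0,0,0.003,0,120],[0,0,0,0,0.003,0,120],[0,0,0,0,0.003,0,120],[0,0,0,0,0.003,0,120],[0,0,0,0,0.003,0,120]]]'
```

```text
clock: 5.45
position: [0.6691, -0.0511, 0.147]
ee_rot: [-0.124, 1.549, 0.125]
force: [0.6, -4.7, -0.9]
opening: 0.0455
```

```bash
python3 -m creep '[[[0,0,0,0,0.003,0,120],[0,0,0,-0.001,0.003,0,120],[0,0,0,-0.001,0.003,0,120],[0,0,0,-0.001,0.003,0,120],[0,0,0,-0.001,0.003,0,120],[0,0,0,-0.001,0.003,0,120],[0,0,0,-0.001,0.002,0,120],[0,0,0,0,0,0,120]]]'
```

```text
clock: 6.25
position: [0.6694, -0.0522, 0.1468]
ee_rot: [-0.133, 1.536, 0.095]
force: [0.2, -1.1, -0.1]
opening: 0.0454
```

```bash
python3 -m creep '[[[0,0,0,0,0.005,0,120],[0,0,0,0,0.006,0,120],[0,0,0,0,0.006,0,120],[0,0,0,0,0.007,0,120],[0,0,0,0,0.007,0,120],[0,0,0,0,0.007,0,120],[0,0,0,0,0.007,0,120],[0,0,0,0,0.007,0,120]]]'; python3 -c "
from h import *
print([(q['pixel'],q['confidence']) for q in spotter.look_for('top','pawl_pin')[:2]])"
```

```text
clock: 7.05
position: [0.6675, -0.0334, 0.1459]
ee_rot: [-0.155, 1.54, 0.051]
force: [3.1, -13.4, -4.8]
opening: 0.0452
[]
```

```bash
python3 -m creep '[[[0,0,0,0,-0.006,0.002,120],[0,0,0,0,-0.003,0.03,120],[0,0,0,0,0,0.04,120],[0,0,0,0,0,0.02,60],[0,0,0,0,0,0,0],[0,0,0,0,0,0,0],[0,0,0,0,0,0,0],[0,0,0,0,0,0,0]]]'; python3 j.py w3; python3 - <<'E'
from h import *
s=r.get_state();R=cv2.Rodrigues(np.array(s['ee_rot']))[0];print(R.round(3),s['joints'])
# correction to upright, keep jaw direction 100 deg
y=np.array([np.cos(np.radians(100)),np.sin(np.radians(100)),0]);x=np.array([0,0,-1.]);G=np.c_[x,y,np.cross(x,y)]
print('turn needed deg',np.degrees(cv2.Rodrigues(G@R.T)[0].ravel()))
E
```

```text
clock: 7.9
position: [0.6634, -0.028, 0.2367]
ee_rot: [-0.153, 1.549, 0.07]
force: [-0.1, 0.2, 1.3]
opening: 0.0854
7.9 [ 0.6634 -0.028   0.2367] jaw dir 98.12402471673688 [-0.0958  0.2359  1.3224] [0.0577 0.0409 0.0167]
knob [306.811 103.847]
pin [261.3154 215.7106]
piv [264.7795 158.9824]
[(array([286.7, 202.5]), 0.6)]
[[ 0.022 -0.14   0.99 ]
 [-0.052  0.989  0.141]
 [-0.998 -0.055  0.015]] [-0.12090759  0.50035225  0.10280358  1.76993529  0.00444766  0.85280599
  1.67825387]
turn needed deg [2.95421181 1.32900928 1.89256232]
```

View pics/w3.png

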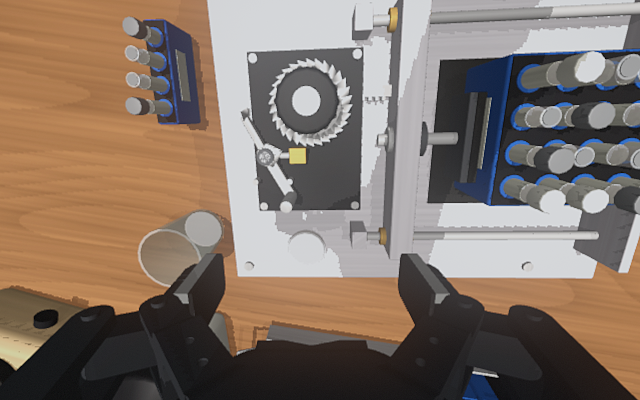

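The pawl is thrown clear, with its pin now at (286,203), and the knob has run back: the plunger is visibly longer. Next I'll go over the knob and level the tool.

```bash
python3 -m creep '[[[0.8,0.3,0.3,-0.025,-0.004,0,0],[0.8,0.3,0.3,-0.03,-0.006,0,0],[0.8,0.3,0.3,-0.02,-0.005,0,0],[0.5,0.3,0.3,-0.006,-0.002,0,0],[0,0,0,0,0,0,0],[0,0,0,0,0,0,0]
,[0,0,0,0,0,0,0],[0,0,0,0,0,0,0]]]'; cat > k.py <<'E'
from h import *
np.set_printoptions(precision=4,suppress=True)
s=r.get_state();R=cv2.Rodrigues(np.array(s['ee_rot']))[0];a=np.arctan2(R[1,1],R[0,1])
y=np.array([np.cos(a),np.sin(a),0]);x=np.array([0,0,-1.]);G=np.c_[x,y,np.cross(x,y)]
print(s['clock'],s['position'],'dir %.2f'%np.degrees(a),'level',np.degrees(cv2.Rodrigues(G@R.T)[0].ravel()),'f',s['force'],'t',s['torque'],'open',s['opening'],'j7',s['joints'][6])
E
python3 k.py
```

```text
clock: 8.85
position: [0.5831, -0.0453, 0.2339]
ee_rot: [-0.128, 1.566, 0.129]
force: [-0.3, 0.2, 0.2]
opening: 0.0851
8.85 [ 0.5831 -0.0453  0.2339] dir 99.38 level [-0.0398  0.0505  0.    ] f [-0.2643  0.2096  0.2356] t [-0.04   -0.0146  0.0436] open 0.08510058430446707 j7 1.7736633006237503
```

Aligned and level. Next I'll descend to the grip height, close and hold.

```bash
python3 -m creep '[[[0,0,0,0,0,-0.025,0],[0,0,0,0,0,-0.03,0],[0,0,0,0,0,-0.02,0],[0,0,0,0,0,-0.008,0],[0,0,0,0,0,0,0],[0,0,0,0,0,0,0],[0,0,0,0,0,0,0],[0,0,0,0,0,0,0]]]' 30;python3 k.py
```

```text
clock: 9.65
position: [0.5913, -0.0425, 0.1518]
ee_rot: [-0.132, 1.553, 0.132]
force: [-0.1, 0.3, -0.1]
opening: 0.0854
9.65 [ 0.5913 -0.0425  0.1518] dir 99.63 level [-0.0726  0.766  -0.0004] f [-0.1475  0.2603 -0.055 ] t [ 0.0001 -0.0105  0.0322] open 0.08536538583423409 j7 1.7818583534522348
```

```bash
python3 -m creep '[[[0,0.7,0,-0.008,-0.003,-0.004,0],[0,0,0,-0.003,0,0,0],[0,0,0,0,0,0,140],[0,0,0,0,0,0,140],[0,0,0,0,0,0,140],[0,0,0,0,0,0,140],[0,0,0,0,0,0,140],[0,0,0,0,0,0,140]]]' 30;python3 k.py
```

```text
clock: 10.45
position: [0.5802, -0.0467, 0.1499]
ee_rot: [-0.131, 1.563, 0.132]
force: [0.0, -0.8, -0.3]
opening: 0.041
10.45 [ 0.5802 -0.0467  0.1499] dir 99.60 level [-0.0259  0.2086 -0.    ] f [ 0.0025 -0.8095 -0.2969] t [-0.1088  0.0858  0.0264] open 0.04097387107642072 j7 1.7874992872375255
```

```bash
python3 -m creep '[[[0,0,0,0.001,0,0,255],[0,0,0,0,0,0,255],[0,0,5,0,0,0,255],[0,0,7,0,0,0,255],[0,0,7,0,0,0,255],[0,0,7,0,0,0,255],[0,0,7,0,0,0,255],[0,0,0,0,0,0,255]]]' 30;python3 k.py
```

```text
clock: 11.25
position: [0.581, -0.0484, 0.1498]
ee_rot: [-0.595, 1.485, 0.594]
force: [-0.6, 0.2, 2.3]
opening: 0.0411
11.25 [ 0.581  -0.0484  0.1498] dir 133.56 level [-0.0205  0.165  -0.0001] f [-0.6195  0.1559  2.2813] t [0.0996 0.2634 0.0198] open 0.0411038502693775 j7 2.2434199272604545
```

```bash
python3 j.py w4; python3 -c "
import cv2,numpy as np
f=lambda n:cv2.resize(cv2.imread('pics/'+n)[180:280,225:325],(400,300),interpolation=cv2.INTER_CUBIC)
w=cv2.resize(cv2.imread('pics/w4.png'),(400,300))
cv2.imwrite('pics/d.png',np.vstack([np.hstack([f('b.png'),f('w3_t.png')]),np.hstack([f('w4_t.png'),w])]))"
```

```text
11.25 [ 0.581  -0.0484  0.1498] jaw dir 133.55564533672734 [-0.6195  0.1559  2.2813] [0.0996 0.2634 0.0198]
knob [309.9079 297.0525]
pin [164.908  358.3008]
piv [217.3463 276.9624]
[(array([202.5, 362.9]), 0.82)]
```

View pics/d.png

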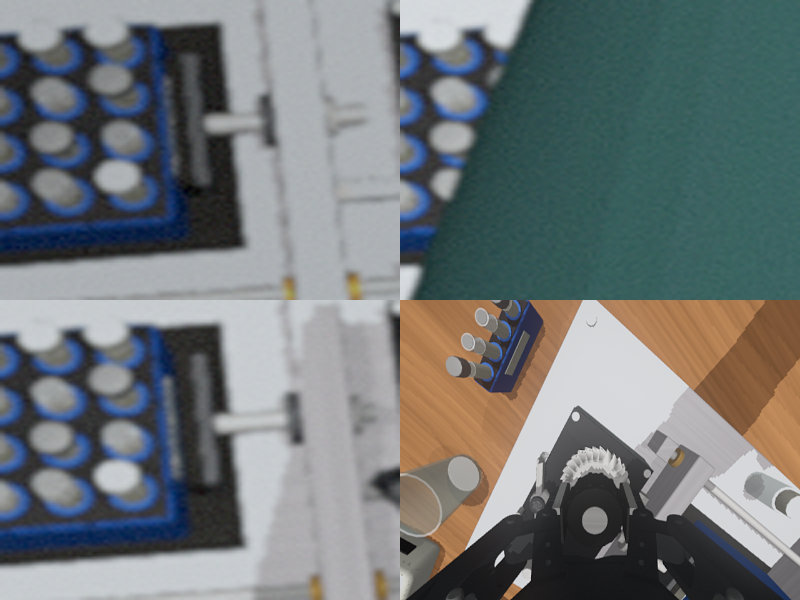

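The pad has backed off by about 4 mm, and the bar has moved about 12 mm in all since the start. Now I'll release the knob, rise and go to the pin.

```bash
python3 -m creep '[[[0,0,0,0,0,0,0],[0,0,0,0,0,0,0],[0,0,0,0,0,0,0],[0,0,0,0,0,0.03,0],[0,0,-4,0,0,0.04,0],[0,0,-8,0.03,-0.003,0.005,60],[0,0,-8,0.03,-0.003,0,120],[0,0,-8,0.015,0,0,120]]]' 30;python3 k.py
```

```text
clock: 12.2
position: [0.6558, -0.053, 0.2275]
ee_rot: [-0.193, 1.559, 0.197]
force: [0.9, 0.2, -0.3]
opening: 0.0458
12.2 [ 0.6558 -0.053   0.2275] dir 104.24 level [-0.184   0.17    0.0003] f [ 0.8558  0.1568 -0.296 ] t [-0.017   0.0554  0.0003] open 0.045797806154717804 j7 1.8452948500644246
```

```bash
python3 -m creep '[[[0,0,0,0.005,0,0,120],[0,0,0,0,0,-0.025,120],[0,0,0,0,0,-0.03,120],[0,0,0,0,0,-0.02,120],[0,0,0,0,0,-0.004,120],[0,0,0,0,0,0,120],[0,0,0,0,0,0,120],[0,0,0,0,0,0,120]]]' 30;python3 k.py
```

```text
clock: 13.0
position: [0.6626, -0.0512, 0.1483]
ee_rot: [-0.206, 1.553, 0.21]
force: [0.3, -0.2, 1.4]
opening: 0.0452
13.0 [ 0.6626 -0.0512  0.1483] dir 105.19 level [-0.1932  0.4312  0.0003] f [ 0.2963 -0.169   1.4492] t [ 0.0038  0.0574 -0.0032] open 0.04524223421336232 j7 1.856189234784238
```

```bash
python3 -m creep '[[[0,0,0,0,-0.006,-0.001,120],[0,0,0,0,-0.006,-0.001,120],[0,0,0,0.001,-0.006,0,120],[0,0,0,0.001,-0.006,0,120],[0,0,0,0.001,-0.006,0,120],[0,0,0,0.001,-0.006,0,120],[0,0,0,0.001,-0.005,0,120],[0,0,0,0.001,-0.004,0,120]]]' 30;python3 k.py
```

```text
clock: 13.8
position: [0.6705, -0.0891, 0.1494]
ee_rot: [-0.199, 1.548, 0.223]
force: [-2.3, 9.4, 3.4]
opening: 0.0452
13.8 [ 0.6705 -0.0891  0.1494] dir 105.43 level [-0.9868  0.5834  0.0057] f [-2.3209  9.3666  3.3704] t [2.2145 0.508  0.0403] open 0.04522844906881323 j7 1.927793674947356
```

```bash
python3 -m creep '[[[0,0,0,0,0.008,0,120],[0,0,0,0,0.004,0.01,120],[0.5,-0.3,0,0,0,0.03,60],[0.5,-0.3,0,0,0,0.04,0],[0,0,0,-0.02,0.008,0,0],[0,0,0,-0.03,0.012,0,0],[0,0,0,0,0,0,0],[0,0,0,0,0,0,0]]]' 30;python3 j.py w5;python3 k.py
```

```text
clock: 14.6
position: [0.62, -0.0653, 0.2362]
ee_rot: [-0.19, 1.532, 0.223]
force: [0.1, -0.0, 0.0]
opening: 0.0855
14.6 [ 0.62   -0.0653  0.2362] jaw dir 105.16015998710247 [ 0.1209 -0.0349  0.0324] [-0.0303  0.01   -0.0185]
knob [350.9033 181.1145]
pin [288.1456 269.8097]
piv [293.5797 212.6648]
[(array([289.4, 260.1]), 0.64)]
14.75 [ 0.6203 -0.0649  0.2353] dir 105.16 level [-1.4421  1.3936  0.0154] f [-0.8151  0.2154 -0.6233] t [-0.0516  0.0366 -0.0144] open 0.08581278556465655 j7 1.8972243435504543
```

View pics/w5.png

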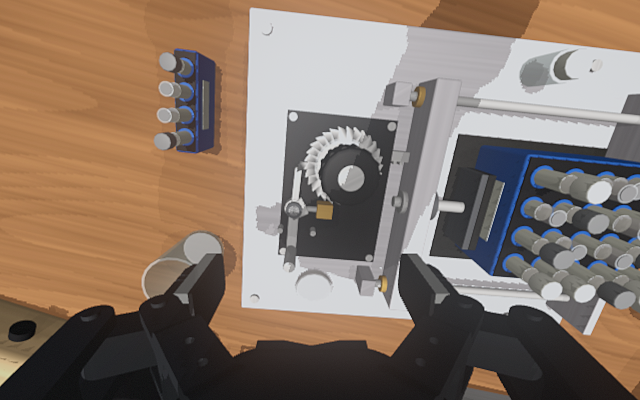

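The pawl is back in, with its pin at (289,262), in line as it was at the start. The pad is still clear and the loose things are where they stood. Back to the knob.

```bash
python3 -m creep '[[[-0.7,0.7,0,-0.015,0.007,0,0],[-0.7,0.7,0,-0.015,0.007,0,0],[0,0,0,-0.008,0.003,0,0],[0,0,0,0,0,0,0],[0,0,0,0,0,0,0],[0,0,0,0,0,0,0],[0,0,0,0,0,0,0],[0,0,0,0,0,0,0]]]' 30;python3 k.py
```

```text
clock: 15.55
position: [0.58, -0.0468, 0.2343]
ee_rot: [-0.209, 1.564, 0.207]
force: [-0.0, -0.3, 0.2]
opening: 0.0856
15.55 [ 0.58   -0.0468  0.2343] dir 105.17 level [ 0.1246 -0.1805  0.0001] f [-0.0239 -0.3293  0.1757] t [ 0.0119 -0.0298  0.004 ] open 0.08556497786709431 j7 1.8351358659825883
```

Last time the descent drifted +8 mm in x, so this time I'll compensate.

```bash
python3 -m creep '[[[0,0,0,0,0,-0.025,0],[0,0,0,-0.002,-0.001,-0.03,0],[0,0,0,-0.003,-0.001,-0.02,0],[0,0.3,0,-0.003,-0.001,-0.008,0],[0,0,0,0,0,0,0],[0,0,0,0,0,0,0],[0,0,0,0,0,0,0],[0,0,0,0,0,0,0]]]' 30;python3 k.py
```

```text
clock: 16.35
position: [0.5776, -0.0516, 0.1528]
ee_rot: [-0.208, 1.559, 0.203]
force: [0.3, -0.4, 0.5]
opening: 0.0856
16.35 [ 0.5776 -0.0516  0.1528] dir 105.02 level [ 0.1542  0.1512 -0.0002] f [ 0.2965 -0.3566  0.4961] t [0.0374 0.0043 0.016 ] open 0.08564844767627226 j7 1.8376366425131416
```

```bash
python3 -m creep '[[[0,0,0,0.005,0.005,-0.002,0],[0,0,0,0,0,0,0],[0,0,0,0,0,0,255],[0,0,0,0,0,0,255],[0,0,0,0,0,0,255],[0,0,0,0,0,0,255],[0,0,0,0,0,0,255],[0,0,0,0,0,0,255]]]' 30;python3 k.py
```

```text
clock: 17.15
position: [0.5849, -0.0458, 0.1529]
ee_rot: [-0.209, 1.554, 0.203]
force: [-0.1, -0.5, 0.1]
opening: 0.0411
17.15 [ 0.5849 -0.0458  0.1529] dir 105.05 level [ 0.1507  0.4311 -0.0008] f [-0.084  -0.53    0.1196] t [ 0.0091 -0.0007 -0.0149] open 0.04113075187167873 j7 1.8285956834046713
```

Gripped at direction 105.1°. By dead reckoning, contact should fall at about 79° and the target at about 54°. I'll wind on slowly, reading the torque while moving.

```bash
python3 -m creep '[[[0,0,-2,0,0,0,255],[0,0,-2,0,0,0,255],[0,0,-2,0,0,0,255],[0,0,-2,0,0,0,255],[0,0,-2,0,0,0,255],[0,0,-2,0,0,0,255],[0,0,-2,0,0,0,255],[0,0,-2,0,0,0,255]]]' 30;python3 k.py
```

```text
clock: 17.95
position: [0.5849, -0.0463, 0.1529]
ee_rot: [0.026, 1.564, -0.035]
force: [0.5, -1.1, 0.4]
opening: 0.041
17.95 [ 0.5849 -0.0463  0.1529] dir 87.76 level [ 0.319   0.3666 -0.001 ] f [ 0.4818 -1.1045  0.4346] t [-0.0074  0.0177  0.1322] open 0.040984932680082985 j7 1.5950426233547808
```

```bash
python3 -m creep '[[[0,0,0,0,0,0,255],[0,0,0,0,0,0,255],[0,0,0,0,0,0,255],[0,0,0,0,0,0,255],[0,0,0,0,0,0,255],[0,0,-2,0,0,0,255],[0,0,-2,0,0,0,255],[0,0,-2,0,0,0,255]]]' 30;python3 k.py
python3 -m creep '[[[0,0,0,0,0,0,255],[0,0,0,0,0,0,255],[0,0,0,0,0,0,255],[0,0,0,0,0,0,255],[0,0,0,0,0,0,255],[0,0,-2,0,0,0,255],[0,0,-2,0,0,0,255],[0,0,-2,0,0,0,255]]]' 30;python3 k.py
```

```text
clock: 18.75
position: [0.5849, -0.0465, 0.153]
ee_rot: [0.116, 1.561, -0.125]
force: [0.2, -1.6, 1.1]
opening: 0.0415
18.75 [ 0.5849 -0.0465  0.153 ] dir 81.18 level [ 0.3454  0.3338 -0.001 ] f [ 0.2341 -1.6284  1.0854] t [-0.0868 -0.0143  0.1328] open 0.04151412401024057 j7 1.507158287308014
clock: 19.55
position: [0.5848, -0.0467, 0.1529]
ee_rot: [0.205, 1.555, -0.215]
force: [-0.2, -0.2, 0.7]
opening: 0.0412
19.55 [ 0.5848 -0.0467  0.1529] dir 74.65 level [ 0.396   0.2873 -0.001 ] f [-0.1648 -0.167   0.7121] t [-0.091  -0.0615  0.1659] open 0.04120903573506554 j7 1.4195946347629853
```

```bash
python3 -m creep '[[[0,0,0,0,0,0,255],[0,0,0,0,0,0,255],[0,0,0,0,0,0,255],[0,0,0,0,0,0,255],[0,0,0,0,0,0,255],[0,0,-2,0,0,0,255],[0,0,-2,0,0,0,255],[0,0,-2,0,0,0,255]]]' 30;python3 k.py
python3 -m creep '[[[0,0,0,0,0,0,255],[0,0,0,0,0,0,255],[0,0,0,0,0,0,255],[0,0,0,0,0,0,255],[0,0,0,0,0,0,255],[0,0,-2,0,0,0,255],[0,0,-2,0,0,0,255],[0,0,-2,0,0,0,255]]]' 30;python3 k.py
```

```text
clock: 20.35
position: [0.5848, -0.0468, 0.1529]
ee_rot: [0.294, 1.545, -0.305]
force: [-0.0, -0.9, -0.2]
opening: 0.041
20.35 [ 0.5848 -0.0468  0.1529] dir 68.10 level [ 0.4384  0.2298 -0.0011] f [-0.0209 -0.8758 -0.2115] t [-0.0837 -0.0238  0.1404] open 0.04102865623183882 j7 1.332194342866498
clock: 21.15
position: [0.5847, -0.0471, 0.153]
ee_rot: [0.383, 1.531, -0.394]
force: [0.1, -0.9, 1.0]
opening: 0.041
21.15 [ 0.5847 -0.0471  0.153 ] dir 61.59 level [ 0.4799  0.1773 -0.0011] f [ 0.0985 -0.9201  1.0328] t [-0.1126  0.0114  0.1792] open 0.04100871821220569 j7 1.2453453802461334
```

Torque has risen roughly as expected: 0.13 before contact, 0.18 now. I'll wind to about 54.5°, then let go so it settles on the pawl.

```bash
python3 -m creep '[[[0,0,0,0,0,0,255],[0,0,0,0,0,0,255],[0,0,-2,0,0,0,255],[0,0,-2,0,0,0,255],[0,0,-2,0,0,0,255],[0,0,0,0,0,0,255],[0,0,0,0,0,0,255],[0,0,0,0,0,0,255]]]' 30;python3 k.py
```

```text
clock: 21.95
position: [0.5846, -0.0472, 0.1529]
ee_rot: [0.473, 1.512, -0.486]
force: [-0.8, -0.1, 1.2]
opening: 0.0411
21.95 [ 0.5846 -0.0472  0.1529] dir 54.92 level [ 0.5283  0.1083 -0.0013] f [-0.7897 -0.0653  1.1857] t [-0.1078  0.0407  0.2138] open 0.041139052014026505 j7 1.1564479009709432
```

```bash
python3 -m creep '[[[0,0,0,0,0,0,60],[0,0,0,0,0,0,0],[0,0,0,0,0,0,0],[0,0,0,0,0,0.03,0],[0,0,3,0,0,0.04,0],[0,0,7,0.012,-0.006,0.01,0],[0,0,7,0.012,-0.006,0,0],[0,0,7,0.008,-0.006,0,0]]]' 30
python3 -m creep '[[[0,0,8,0.002,0,0,0],[0,0,8,0,0,0,0],[0,0,8,0,0,0,0],[0,0,3,0,0,0,0],[0,0,0,0,0,0,0],[0,0,0,0,0,0,0],[0,0,0,0,0,0,0],[0,0,0,0,0,0,0]]]' 30
python3 j.py w6;python3 k.py
python3 - <<'E'
import cv2,numpy as np
M=lambda n:np.load(n+'.npy')
H=lambda n,z:M(n)@np.array([[1,0,0],[0,1,0],[0,0,z],[0,0,1]])
# rectify at plunger height, shaker frame, centred on knob: 4 px/mm ; u = shaker y 60..160 mm, v = x -40..40
c,s=np.cos(np.radians(9.4)),np.sin(np.radians(9.4))
def rect(n,z=.12):
    o=np.array([.583,-.0457]);ex=np.array([c,s]);ey=np.array([-s,c]);k=4000.
    T=np.eye(3);T[:2,0]=ey/k;T[:2,1]=ex/k;T[:2,2]=o+ey*.05-ex*.025
    return cv2.warpPerspective(cv2.imread('pics/%s.png'%n),H(n,z)@T,(480,190),flags=cv2.INTER_LINEAR|cv2.WARP_INVERSE_MAP)
cv2.imwrite('pics/e.png',np.vstack([rect('w3'),rect('w5'),rect('w6')]))
E
```

```text
clock: 22.75
position: [0.6151, -0.0614, 0.235]
ee_rot: [0.132, 1.564, -0.145]
force: [-0.0, -0.9, 0.3]
opening: 0.0855
clock: 23.55
position: [0.6185, -0.0622, 0.2353]
ee_rot: [-0.248, 1.551, 0.238]
force: [-0.6, 0.2, 0.4]
opening: 0.0855
23.55 [ 0.6185 -0.0622  0.2353] jaw dir 107.76714085534176 [-0.5664  0.2411  0.3939] [-0.0111 -0.0126 -0.0327]
knob [349.6952 185.9108]
pin [283.153  272.3125]
piv [291.8203 215.4342]
[(array([284.9, 263.6]), 0.75), (array([330.3, 151.4]), 0.42)]
23.7 [ 0.6185 -0.0622  0.2354] dir 107.79 level [ 0.3036  0.4093 -0.0011] f [-0.0493  0.2082  0.5774] t [ 0.0297 -0.0329 -0.0405] open 0.08523234532325362 j7 1.9267999823258863
```

View pics/e.png

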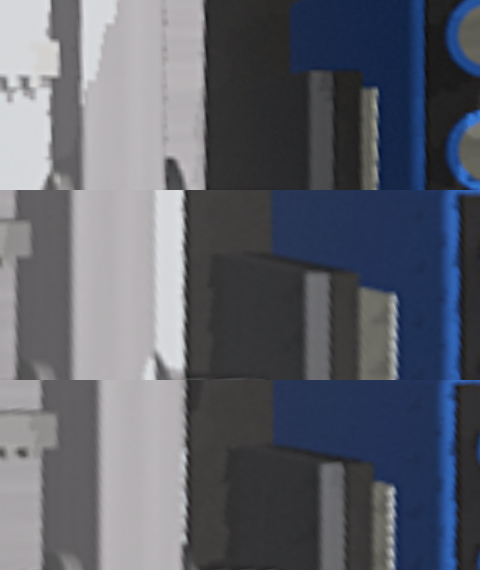

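View pics/w6.png

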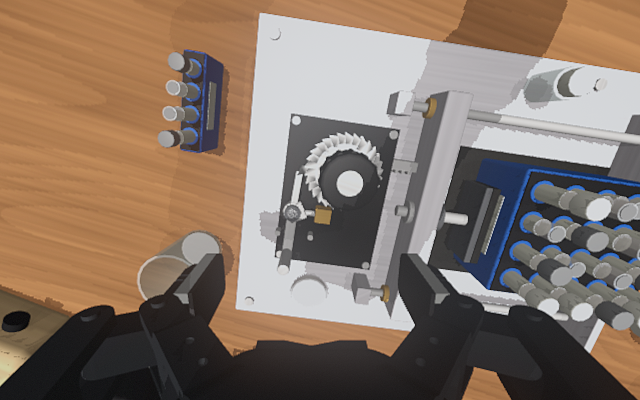

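```bash
python3 -c "
from bench import r,ticket
ticket.job_done();print(r.get_state()['clock'])"
```

```text
the job is handed in; nothing more can be done
the job is handed in; nothing more can be done
```

I loosened the rack, reset the pawl and re-clamped it, then handed the job in at about 24 s of the 66 s allowed. The tool gave no verdict, so the results below are my own checks.

**What I did**
- I flipped the pawl clear and the clamp ran the knob back. I then turned the knob back another 34°, which put the pad about 4 mm clear of the rack.
- I flipped the pawl back in, then wound the knob on 50° in steps, about 25° past where I estimated contact. When I let go, it settled back onto the pawl.

**Last checks**
- **Pawl and surroundings:** the last picture shows the pawl in the wheel. The rack, vial, dish, beaker and narrow rack look unmoved.
- **Clamp force:** I put it at about 8 to 12 N from how far the plunger is pressed in, and at 6 to 12 N from the knob angles. Both lie inside 4 to 14 N.
- **Pin force:** the highest wrist reading at the end of a move was about 14 N. The force between those readings was not recorded.

**What was uncertain**
- **Clicks:** the wrist torque rose from 0.13 to 0.21 N m, but it was too noisy to count clicks. I chose the stop from the estimated contact angle, so the second click was not confirmed by feel.
- **Pawl throw:** one attempt with 3 mm steps stalled against the pawl, and larger steps threw it.
- **Network errors:** the network's first fixes on the knob and the pin were wrong, so I used positions read from the pictures.

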